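Set the photometer's sample shuttle to its reading position

ROBOT

A 6-joint arm with a two-finger parallel gripper is mounted at the origin on the work surface. World frame = base frame: x ahead of the robot, y to its left, z up, the work surface at z = 0. Lengths are in m, angles in rad, forces in N, time in s.
With the tool pointing down it reaches from about 0.325 to 1 m from the base axis. Payload 5.1 kg.
Tool frame: the origin (TCP) lies midway between the tips of the shut fingers; the grasp point (between the pads) lies 19 mm behind it; z points along the fingers, y is the direction in which the jaws open and shut (so a half turn about z gives the same grasp; the last joint's range is limited). The gripper opens to 85 mm and grips with 20 to 120 N. Pads are 22 mm wide; open, the fingers measure 114 mm over their backs; the gripper's body (76 mm by 85 mm) begins 54 mm behind the grasp point. The pads swing forward as they close: fully open they stand 13 mm farther back than shut.
Start: joints at [1.178, 0.124, 1.65, -0, 1.367, -0.083], TCP at [0.198, 0.619, 0.231] pointing down, gripper open.
Joint ranges: [-2.61, 2.61], [-1.02, 2.33], [0.03, 2.71], [-1.35, 4.49], [0.32, 2.68], [-2.91, 2.91]. Speed limits (rad/s): [2.57, 2.57, 3.14, 3.14, 3.14, 3.14].

INTERFACE

Orientations are given as a unit quaternion [x, y, z, w].
In Python, from cell import get_state, vision, ticket gives the robot as it stands.
- The arm moves only by the shell command python3 -m crank 'ROWS'. ROWS is JSON, one flat list of numbers, 5 for each row, row after row: the closure, from -1 (fully open) to 1 (shut), then the shift along the world's x, y, z in mm, then the turn about the world's z in degrees. In form: [gripper, x, y, z, spin, gripper, x, y, z, spin, ...]. A call has 1 to 5 rows; each row shifts and turns the pose as measured when the row begins; what a row does not reach is not made up. A row lasts 1/12 s, in which the tool goes at most 41.7 mm and 7.16 degrees, less where a joint would pass 70% of its speed; a pose out of reach is approached as far as the arm can. A call with a gripper value outside its range is refused whole. The fingers move at their own pace and stop on an object; the grip force is fixed at half the most. Time passes only in rows, so rows that do not move let the fingers close. It gives the time, the measured TCP pose, the force and the opening at its end, in the units of the state.
- get_state(): the state, without advancing time (a new reading comes with each control period).
- vision.camera(name): name is "scene" or "top" or "wrist"; returns (picture, depth): 400x640x3 uint8, blue, green, red; 400x640 float32, m along the optical axis (not along the pixel's ray), 0 where there is no reading.
- vision.camera_info(name): a dict with "intrinsics" (3x3 intrinsics, pixels), "extrinsics" (4x4, takes a point from world to camera coordinates); the wrist camera has in their place "mount" (4x4, takes a point from camera to tool coordinates, whose origin is the TCP and whose axes are the flange's). Camera axes: x right, y down, z forward; pixel columns grow to the right and rows downward; lengths in m; the calibration is good to about 2 mm. A picture is of the moment at which its call begins: read the wrist's pose just before it. camera_info takes no time and is no camera call.
- ticket.finish_job(): hands the job in, once; it reports no verdict.
The state is a dict: "t": time; "joint_positions": joint angles; "joint_velocities": joint speeds; "joint_efforts": joint torques, N m; "ee_pos": TCP position; "ee_rot": TCP orientation; "ft_force": force on the tool from outside, world axes, zero at the start; "torque": the same for the moment, N m; "grip_width": finger opening in m.
Only numpy, scipy, OpenCV 4.12 (cv2) and the standard library are available. Lean on these libraries where they do the work, as an engineer would, in place of code of your own. Each camera call takes 0.05 s, during which the arm holds its last target.

TASK

Bring the two vials to the photometer's beam: with the fingertips push the shuttle's blue tab until the carriage is all the way against its far stop, then back off and let the spring return it onto the red stop pin, so that it stays latched at the middle position. Do not touch or lift the vials standing in the carriage, and leave the bottle, beaker and jar where they are.

Things in the scene. Friction and masses are not known exactly. Their poses are not given: they have to be found in the camera images.
- shuttle_base: Level aluminium bed of the sample shuttle, fixed, 12 mm high. Origin on the bench under the carriage's centre line; its +y axis is the push direction (roughly to the robot's left), +x points away from the robot. It spans x -80 to 50, y -205 to 165 mm. Edge marks on the robot side show where the tab's rear face lies: white home, green middle, black far stop
- far_stop (a point): Top edge of the dark far stop block, on the face that the carriage meets; 38 mm above the bench, block 90 x 24 mm. At the bed's other end (bed y -193 to -177) is a low dark rod holder, 20 mm high. From it to the tab there is free room for fingertips above the bed's two thin guide rods, whose tops are 20 mm above the bench
- unit_top (a point): Centre of the top of the white photometer unit, 85 (bed x) x 150 (bed y) mm, 60 mm high, fixed beside the carriage on the side away from the robot, from bed x 50 to 135 and y -95 to 55 mm
- carriage (a joint): Grey sliding carriage's position along bed +y, m: 0 home (start), 0.040 latched middle, 0.080 against the far stop. A spring pulls it home with 4 N at 0 to 8 N at 0.080, with a damper of 40 N per m/s. Going out, its steel catch rides over the red pin (about 1 N more). Once past about 0.042 the pin rises behind the catch and stops the return at 0.040; released earlier, it goes home
- tab (a point): Point on the rear face of the blue upright push tab, on the centre line, 64 mm above the bench; moves with the carriage (bed y -120 mm at home). The face looks to bed -y and is pushed towards +y. Tab 44 mm wide (bed x), 9 mm thick, from 15 to 78 mm above the bench. Ahead of it the carriage is a 64 x 94 mm block, top 38 mm above the bench
- stop_pin (a joint): Red square stop pin, 9 x 8 mm, in the bed on the robot side of the carriage at bed x -46, y -19 mm, its top 26 mm above the bench when up. Value in m: 0 fully up, about 0.007 when pressed down by the passing catch. It moves by itself
- vial_a: Capped amber glass vial, 23 mm diameter, 45 mm tall, standing loose in the carriage's rear pocket; its side begins 37 mm ahead of the tab's rear face; its cap ends 66 mm above the bench. Origin at the centre of its underside. Not to be touched
- vial_b: Capped green glass vial, same size, in the front pocket, 40 mm ahead of the other. Origin at the centre of its underside. Not to be touched
- wash_bottle: White wash bottle with yellow cap and bent spout, 62 mm diameter, 178 mm tall, loose on the bench beyond the far stop end. Origin at the centre of its underside. Leave alone
- beaker: Open glass beaker, 68 mm diameter, 85 mm tall, loose on the bench behind the near end of the bed, on the far side from the robot. Origin at the centre of its underside. Leave alone
- reagent_jar: Amber jar with blue lid, 56 mm diameter, 85 mm tall, loose on the bench on the robot side of the bed. Origin at the centre of its underside. Leave alone

How it is judged:
By the outcome, as a careful person would: the job done as asked, in the order asked, and still so for the second after the job is handed in, with the robot touching nothing.
It also fails if it takes over 32 s, if anything falls off the work surface, if the arm or the gripper's body presses on something with over 40 N, if the wrist force passes 120 N, or if a joint passes its speed limit or range.

## Working session

There is one attempt and no reset: what is moved stays moved. The work goes in short steps, Python scripts to look and compute and a shell command to move; the robot and the scene stay as the last step left them, time stands still between calls to the robot, and variables do not carry over. Pictures are saved under pics/ and viewed, and the job is handed in when it is done.

```bash
mkdir -p pics; ls; python3 - <<'E'
from cell import get_state, vision
import cv2,numpy as np
s=get_state();print(s['t'],s['ee_pos'],s['ee_rot'],s['grip_width'])
for n in('scene','top'):
    p,d=vision.camera(n);cv2.imwrite(f'pics/{n}0.png',p);np.save(f'pics/{n}0d.npy',d)
    print(n,vision.camera_info(n))
E
```

```text
pics
0.0 [0.19794351 0.61849044 0.2300365 ] [ 1.54267360e-01  9.88028591e-01 -1.01258328e-03 -2.43706579e-04] 0.08550986175360113
scene {'intrinsics': array([[387.80019668,   0.        , 316.31979303],
       [  0.        , 387.80019668, 203.17078848],
       [  0.        ,   0.        ,   1.        ]]), 'extrinsics': array([[ 0.14286923,  0.98956396,  0.01874948, -0.13804778],
       [ 0.67824905, -0.08409129, -0.73000471, -0.33526222],
       [-0.72080969,  0.11701203, -0.68318488,  1.22330669],
       [ 0.        ,  0.        ,  0.        ,  1.        ]])}
top {'intrinsics': array([[512.5674547 ,   0.        , 323.77087516],
       [  0.        , 512.5674547 , 200.77316728],
       [  0.        ,   0.        ,   1.        ]]), 'extrinsics': array([[-0.00864264, -0.99984808,  0.01513701,  0.07328882],
       [-0.98246839,  0.0056713 , -0.18634296,  0.5914448 ],
       [ 0.1862288 , -0.01648213, -0.98236815,  0.99597393],
       [ 0.        ,  0.        ,  0.        ,  1.        ]])}
```

View pics/scene0.png

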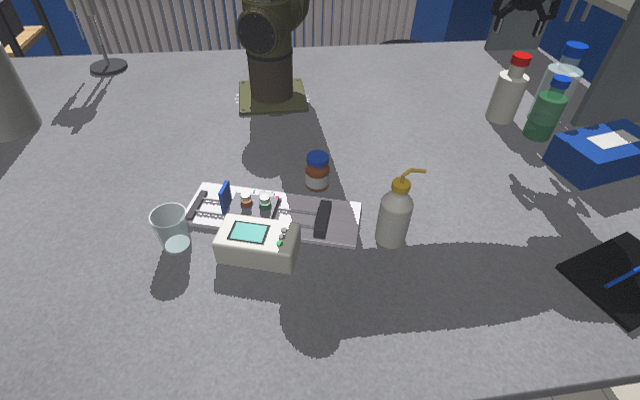

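View pics/top0.png

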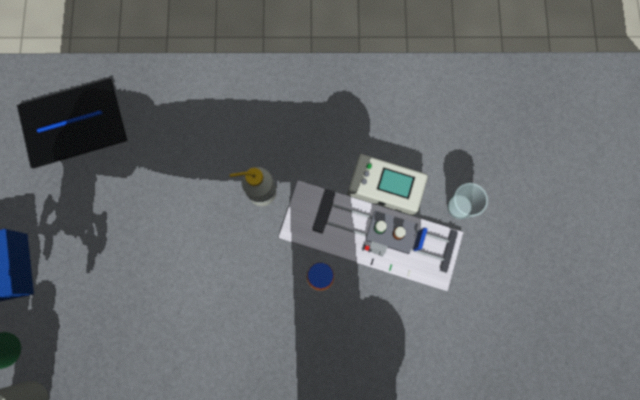

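The scene shot shows the tab at about (225,196), the far stop at (322,219), the beaker at (170,225) and the bottle at (394,215). The top shot has the tab at about (422,239), the rod holder at (449,251), the far stop at (323,211) and the jar at (320,275). Next I'll measure these.

```bash
cat > h.py <<'E'
import numpy as np,cv2
from cell import vision
def ray(n,uv,z):
    c=vision.camera_info(n);K=c['intrinsics'];E=c['extrinsics'];R=E[:3,:3];t=E[:3,3]
    o=-R.T@t;d=R.T@np.linalg.inv(K)@np.array([uv[0],uv[1],1.]);return o+d*(z-o[2])/d[2]
def proj(n,P):
    c=vision.camera_info(n);E=c['extrinsics'];q=c['intrinsics']@(E[:3,:3]@np.array(P)+E[:3,3]);return q[:2]/q[2]
E
python3 - <<'E'
from h import *
p=cv2.imread('pics/top0.png');hsv=cv2.cvtColor(p,cv2.COLOR_BGR2HSV)
m=cv2.inRange(hsv,(105,140,60),(130,255,255))
cn,_=cv2.findContours(m,0,2)
for c in cn:
    if cv2.contourArea(c)>15: r=cv2.minAreaRect(c);print('blue',r,ray('top',r[0],.078))
m=cv2.inRange(hsv,(0,150,80),(6,255,255))|cv2.inRange(hsv,(172,150,80),(180,255,255))
cn,_=cv2.findContours(m,0,2)
for c in cn: print('red',cv2.minAreaRect(c),ray('top',cv2.minAreaRect(c)[0],.026))
# bed corners
for uv in((298,182),(282,237),(447,290),(463,232)): print('bed',uv,ray('top',uv,.012).round(4))
a=p[140:310,230:510];cv2.imwrite('pics/topz.png',cv2.resize(a,None,fx=2.85,fy=2.85,interpolation=cv2.INTER_CUBIC))
s=cv2.imread('pics/scene0.png')[160:280,130:420];cv2.imwrite('pics/scz.png',cv2.resize(s,None,fx=2.75,fy=2.75,interpolation=cv2.INTER_CUBIC))
E
```

```text
blue ((320.1000061035156, 274.8000183105469), (23.25510597229004, 23.702320098876953), 26.56505012512207) [0.4406348  0.07783571 0.078     ]
blue ((420.94464111328125, 239.15692138671875), (5.325121879577637, 22.520828247070312), 19.440034866333008) [ 0.50904307 -0.12259622  0.078     ]
blue ((14.5, 263.0), (68.0, 29.0), 90.0) [0.46807193 0.67116003 0.078     ]
blue ((68.12319946289062, 121.42239379882812), (5.599999904632568, 67.04000091552734), 73.73979187011719) [0.75613736 0.59192474 0.078     ]
red ((366.5, 247.5), (3.0, 3.0), 90.0) [ 0.49827099 -0.01928695  0.026     ]
bed (298, 182) [0.6415 0.1233 0.012 ]
bed (282, 237) [0.523  0.1569 0.012 ]
bed (447, 290) [ 0.4102 -0.1858  0.012 ]
bed (463, 232) [ 0.531  -0.2264  0.012 ]
```

View pics/topz.png

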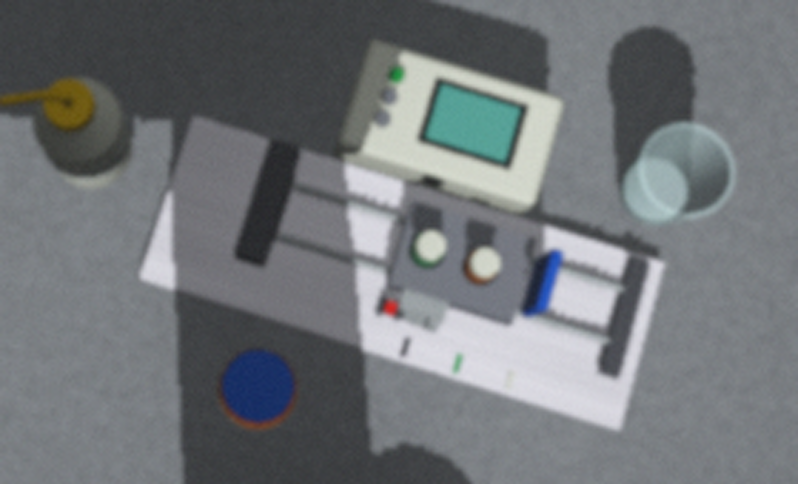

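View pics/scz.png

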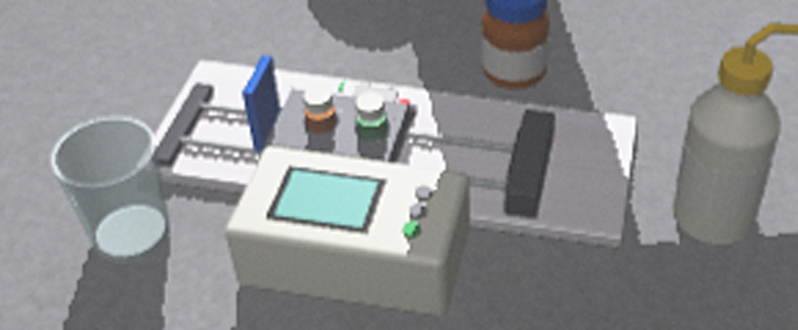

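```bash
cat >> h.py <<'E'
from scipy.optimize import least_squares
px=[(297.4,180.7),(279.1,237.9),(448.2,290.9),(462.6,231.9)]
W=np.array([ray('top',u,.012)[:2] for u in px])
B=np.array([[.05,.165],[-.08,.165],[-.08,-.205],[.05,-.205]])
def T(p,b):
    c,s=np.cos(p[2]),np.sin(p[2]);return np.array(b)@np.array([[c,s],[-s,c]])+p[:2]
fit=least_squares(lambda p:(T(p,B)-W).ravel(),[.52,0,-.3]);P=fit.x
def bed(w):
    c,s=np.cos(P[2]),np.sin(P[2]);return (np.array(w)[:2]-P[:2])@np.array([[c,-s],[s,c]])
E
python3 - <<'E'
from h import *
from cell import get_state
print(P,np.degrees(P[2]),(fit.fun*1e3).round(1))
print('tab (0,-.1155)',bed(ray('top',(420.94,239.16),.078)))
print('pin (-.046,-.019)',bed(ray('top',(366.5,247.5),.026)))
print('vials caps',[bed(ray('top',(230+u/2.85,140+v/2.85),.066)).round(4) for u,v in((431,247),(485,263))])
print('scene tab top',[bed(ray('scene',(130+u/2.75,160+v/2.75),.078)).round(4) for u,v in((262,70),(269,57),(252,92))])
print('jar',bed(ray('top',(320,275),.085)),'pts world -150,-134.5,-54.5',[T(P,(0,y)).round(4) for y in(-.15,-.1345,-.0545)])
s=get_state();print(s['ee_pos'])
E
```

```text
[ 0.54666242 -0.01706594 -0.31019573] -17.772905942977665 [ 0.3  0.2 -0.3  1.5 -0.4  0.4  0.5 -2. ]
tab (0,-.1155) [-0.00362    -0.11196966]
pin (-.046,-.019) [-0.04540394 -0.01688626]
vials caps [array([-0.0012, -0.0308]), array([-0.0007, -0.0703])]
scene tab top [array([-0.0027, -0.1117]), array([-0.018 , -0.1116]), array([ 0.0219, -0.1106])]
jar [-0.13067085  0.0580406 ] pts world -150,-134.5,-54.5 [array([ 0.5009, -0.1599]), array([ 0.5056, -0.1451]), array([ 0.53 , -0.069])]
[0.19796732 0.61854427 0.23015494]
```

The bed fit agrees with the tab, pin and vials to within 4 mm. The jaw axis already lies along the push direction. I'll shut the fingers and travel high.

```bash
python3 -m crank '[1,14,-37,0,0,1,14,-37,0,0,1,14,-37,0,0,1,14,-37,0,0,1,14,-37,0,0]'; python3 -m crank '[1,14,-37,0,0,1,14,-37,0,0,1,14,-37,0,0,1,14,-37,0,0,1,14,-37,0,0]'
```

```text
t: 0.52
ee_pos: [0.2657, 0.431, 0.2242]
ee_rot: [0.149, 0.989, -0.004, -0.002]
ft_force: [0.4, -0.5, -0.1]
grip_width: 0.0258
t: 0.93
ee_pos: [0.335, 0.2363, 0.2212]
ee_rot: [0.147, 0.989, -0.005, -0.003]
ft_force: [0.7, -0.1, -0.9]
grip_width: 0.0001
```

```bash
python3 -m crank '[1,15,-37,0,0,1,15,-37,0,0,1,15,-37,0,0,1,15,-37,0,0,1,15,-37,0,0]'; python3 -m crank '[1,15,-37,0,0,1,15,-37,0,0,1,15,-37,0,0,1,15,-37,0,0,1,15,-37,0,0]'; python3 -m crank '[1,0,0,0,0]'
```

```text
t: 1.35
ee_pos: [0.4093, 0.0416, 0.2199]
ee_rot: [0.146, 0.989, -0.005, -0.002]
ft_force: [0.6, 0.9, -0.7]
grip_width: -0.0001
t: 1.77
ee_pos: [0.4836, -0.1531, 0.2185]
ee_rot: [0.148, 0.989, -0.004, -0.002]
ft_force: [0.6, 0.5, -0.3]
grip_width: 0.0001
t: 1.85
ee_pos: [0.4847, -0.1585, 0.2179]
ee_rot: [0.15, 0.989, -0.005, -0.002]
ft_force: [-0.9, 1.6, 0.5]
grip_width: 0.0
```

```bash
python3 - <<'E'
from h import *
from cell import get_state
s=get_state();print(s['ee_pos'],s['ee_rot'],bed(s['ee_pos']))
t=T(P,(0,-.152));print('shift',(t-s['ee_pos'][:2])*1e3)
p,d=vision.camera('top');cv2.imwrite('pics/top1.png',p)
E
```

```text
[ 0.48467838 -0.15852401  0.21786371] [ 0.15034104  0.98861845 -0.00533943 -0.00162239] [-0.01584641 -0.15362715]
shift [15.58679954 -3.28754886]
```

View pics/top1.png

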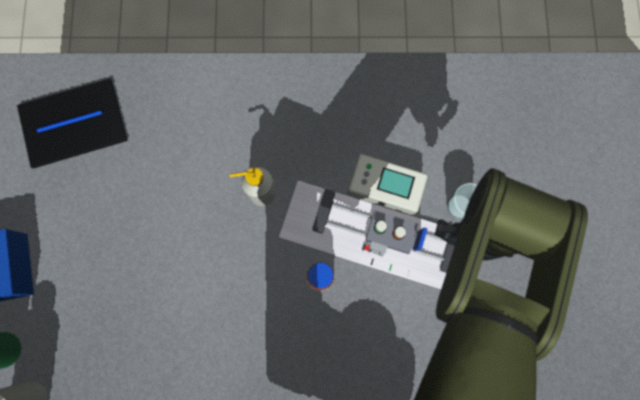

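The arm hangs over the rod-holder end. The fingers are near (445,232), and the tab at (421,239) is still free. I'll go down in two steps.

```bash
python3 -m crank '[1,7,-1,0,0,1,7,-1,-20,0,1,0,0,-35,0,1,0,0,-35,0,1,0,0,0,0]'; python3 - <<'E'
from h import *
from cell import get_state
s=get_state();print(s['ee_pos'],bed(s['ee_pos']))
p,d=vision.camera('scene');cv2.imwrite('pics/sc2.png',cv2.resize(p[100:280,100:420],None,fx=2.5,fy=2.5))
E
```

```text
t: 2.32
ee_pos: [0.5, -0.1556, 0.1273]
ee_rot: [0.149, 0.989, -0.004, 0.001]
ft_force: [-1.9, 1.2, -1.9]
grip_width: -0.0004
[ 0.50002565 -0.15560558  0.12728016] [-0.00212244 -0.14616332]
```

View pics/sc2.png

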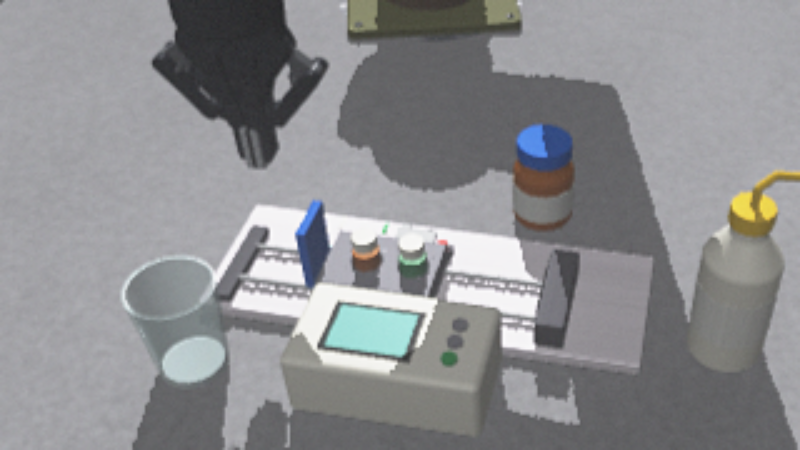

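The fingertip is at about (258,165) in this crop. It stands behind the tab with its linkage higher up, and the scene is undisturbed. With the tips at z≈0.055 the linkage clears the tab top (0.078) and the vials (0.066).

```bash
python3 -m crank '[1,-2,-6,-20,0,1,0,0,-25,0,1,0,0,-24,0,1,0,0,0,0]'; python3 - <<'E'
from h import *
from cell import get_state
s=get_state();print(s['ee_pos'],bed(s['ee_pos']))
p,d=vision.camera('scene');cv2.imwrite('pics/sc3.png',cv2.resize(p[140:260,130:340],None,fx=3.8,fy=3.8))
E
```

```text
t: 2.7
ee_pos: [0.5058, -0.1608, 0.0703]
ee_rot: [0.146, 0.989, -0.007, 0.01]
ft_force: [-0.7, 1.2, -1.2]
grip_width: -0.0003
[ 0.50581135 -0.16084617  0.07029121] [ 0.00498679 -0.14938774]
```

View pics/sc3.png

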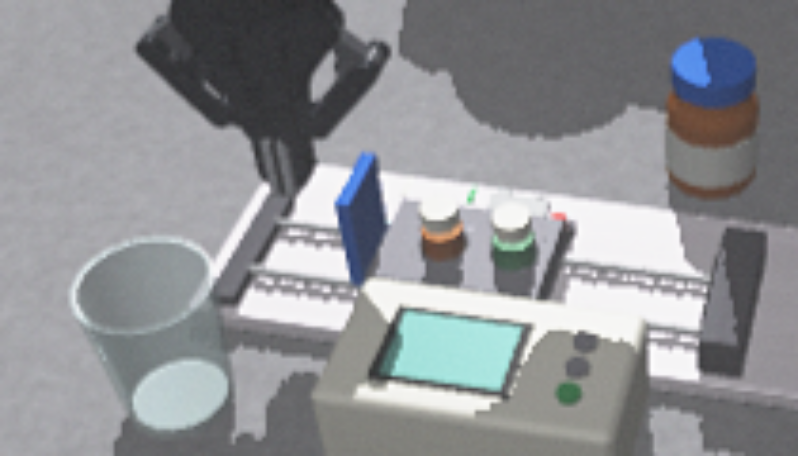

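```bash
python3 - <<'E'
from h import *
from cell import get_state
s=get_state();print(s['ee_pos'],s['ee_rot'],bed(s['ee_pos']),proj('scene',s['ee_pos']), proj('scene',list(T(P,(0,-.117)))+[.078]))
print(bed(ray('scene',(205.8,193.4),.070)))
E
```

```text
[ 0.50769499 -0.16153461  0.07314219] [ 0.14588419  0.98920073 -0.00716591  0.01218023] [ 0.00699068 -0.14946836] [206.15415864 188.05730959] [222.299995   185.99241939]
[ 0.01936116 -0.14598511]
```

```bash
python3 - <<'E'
from cell import get_state
import numpy as np
np.set_printoptions(precision=3,suppress=True)
s=get_state()
for k in s: print(k,np.array(s[k]))
E
```

```text
t 2.75
joint_positions [-0.405  0.005  2.057 -0.009  1.051 -1.679]
joint_velocities [-0.004 -0.031 -0.049 -0.003  0.001 -0.004]
joint_efforts [ -0.26  -30.158 -29.936  -0.049  -0.092   0.002]
ee_pos [ 0.508 -0.162  0.073]
ee_rot [ 0.146  0.989 -0.007  0.012]
ft_force [0.978 0.336 0.259]
torque [ 0.055  0.005 -0.012]
grip_width -0.00015173765608867762
```

```bash
python3 -m crank '[1,-3,0,-6,0,1,-3,0,-6,0,1,-3,0,-6,0,1,0,0,0,0]'; python3 - <<'E'
from h import *
from cell import get_state
s=get_state();print(s['ee_pos'],s['ee_rot'],bed(s['ee_pos']))
E
```

```text
t: 3.08
ee_pos: [0.5036, -0.1626, 0.0633]
ee_rot: [0.145, 0.989, -0.009, 0.019]
ft_force: [-0.7, -0.2, -0.1]
grip_width: 0.0001
[ 0.50363354 -0.16255525  0.06327867] [ 0.1447177   0.98925174 -0.0089686   0.01890375] [ 0.00343461 -0.15168002]
```

```bash
python3 -m crank '[1,-3,1,-7,0,1,-3,1,-7,0,1,0,0,0,0]'; python3 - <<'E'
from h import *
from cell import get_state
s=get_state();print(s['ee_pos'],s['ee_rot'],bed(s['ee_pos']))
p,d=vision.camera('scene');cv2.imwrite('pics/sc4.png',cv2.resize(p[140:260,130:340],None,fx=3.8,fy=3.8))
E
```

```text
t: 3.33
ee_pos: [0.4982, -0.161, 0.0503]
ee_rot: [0.145, 0.989, -0.009, 0.021]
ft_force: [-0.5, -1.2, -0.6]
grip_width: 0.0002
[ 0.49819255 -0.16098815  0.05028021] [ 0.14486968  0.98918641 -0.0094678   0.02081797] [-0.00222506 -0.15184855]
```

View pics/sc4.png

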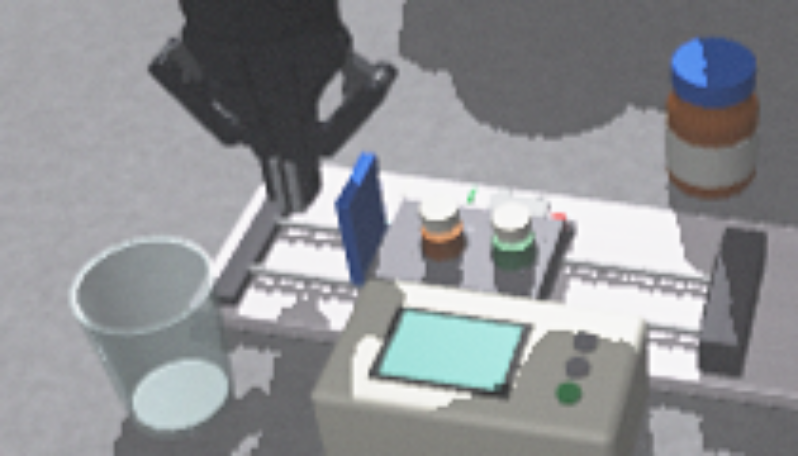

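The tips stand behind the tab at z=0.050, with the linkage above the tab's top edge. I'll start pushing.

```bash
python3 -m crank '[1,2,8,1,0,1,2,8,1,0,1,2,6,0,0,1,2,6,0,0]'; python3 - <<'E'
from h import *
from cell import get_state
s=get_state();print(s['ee_pos'],s['ft_force'],bed(s['ee_pos']))
E
```

```text
t: 3.72
ee_pos: [0.5062, -0.1336, 0.0529]
ee_rot: [0.145, 0.989, -0.012, 0.02]
ft_force: [-3.2, -7.1, -1.7]
grip_width: 0.0002
[ 0.50621503 -0.13360186  0.05293348] [-3.21968411 -7.08971946 -1.70596743] [-0.00294498 -0.12332048]
```

```bash
python3 -m crank '[1,2.5,8,0,0,1,2.5,8,0,0,1,2.5,8,0,0,1,2.5,8,0,0]'; python3 - <<'E'
from h import *
from cell import get_state
s=get_state();print(s['ee_pos'],s['ft_force'],bed(s['ee_pos']))
p,d=vision.camera('scene');cv2.imwrite('pics/sc5.png',cv2.resize(p[140:260,130:340],None,fx=3.8,fy=3.8))
E
```

```text
t: 4.05
ee_pos: [0.5137, -0.1116, 0.0537]
ee_rot: [0.14, 0.99, -0.028, 0.018]
ft_force: [-2.6, -7.1, -1.1]
grip_width: 0.0001
[ 0.51373868 -0.11159942  0.05366679] [-2.62485311 -7.12751114 -1.06102853] [-0.00249655 -0.10007157]
```

View pics/sc5.png

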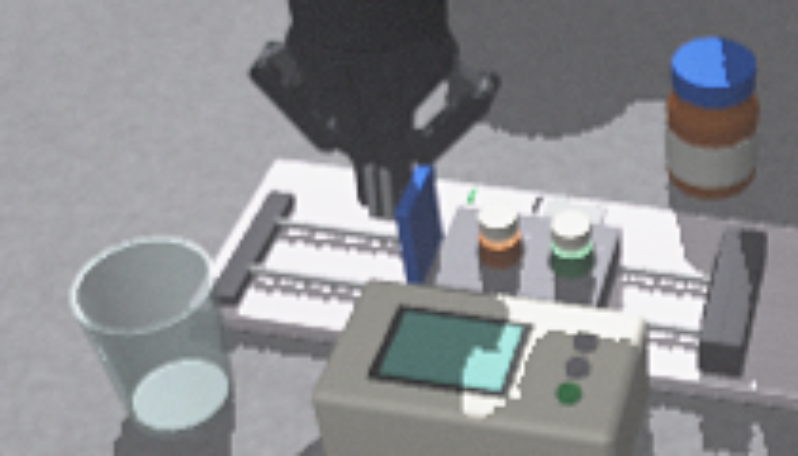

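The carriage has moved along and the vials still stand upright. The tool leans about 3.5° from load ratcheting, so I'll use larger rows.

```bash
python3 -m crank '[1,4.5,14,0,0,1,4.5,14,0,0]'; python3 - <<'E'
from h import *
from cell import get_state
s=get_state();print(s['ee_pos'],s['ft_force'],bed(s['ee_pos']))
p,d=vision.camera('scene');cv2.imwrite('pics/sc6.png',cv2.resize(p[140:260,130:340],None,fx=3.8,fy=3.8))
E
```

```text
t: 4.27
ee_pos: [0.5218, -0.0866, 0.0538]
ee_rot: [0.14, 0.99, -0.033, 0.017]
ft_force: [-3.7, -13.1, -0.5]
grip_width: -0.0005
[ 0.52182956 -0.0865668   0.05381717] [ -3.73999793 -13.07020013  -0.4704854 ] [-0.00243289 -0.07376397]
```

View pics/sc6.png

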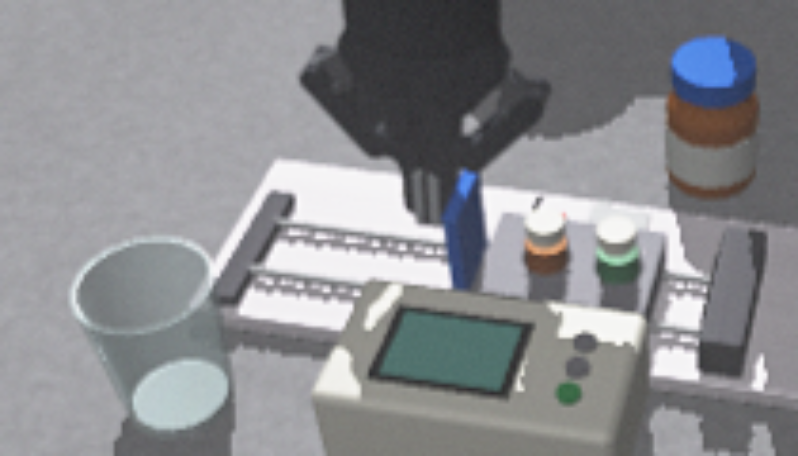

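The carriage is past the middle mark and both vials are upright. About 22 mm remain.

```bash
python3 -m crank '[1,4,13,0,0,1,3,9,0,0]'; python3 - <<'E'
from h import *
from cell import get_state
s=get_state();print(s['ee_pos'],s['ft_force'],bed(s['ee_pos']))
p,d=vision.camera('scene');cv2.imwrite('pics/sc7.png',cv2.resize(p[140:260,130:340],None,fx=3.8,fy=3.8))
E
```

```text
t: 4.48
ee_pos: [0.5284, -0.0665, 0.054]
ee_rot: [0.138, 0.99, -0.038, 0.016]
ft_force: [-10.8, -32.3, 5.3]
grip_width: -0.0
[ 0.52843539 -0.06650948  0.05399485] [-10.78490157 -32.2552724    5.25581839] [-0.00226474 -0.0526475 ]
```

View pics/sc7.png

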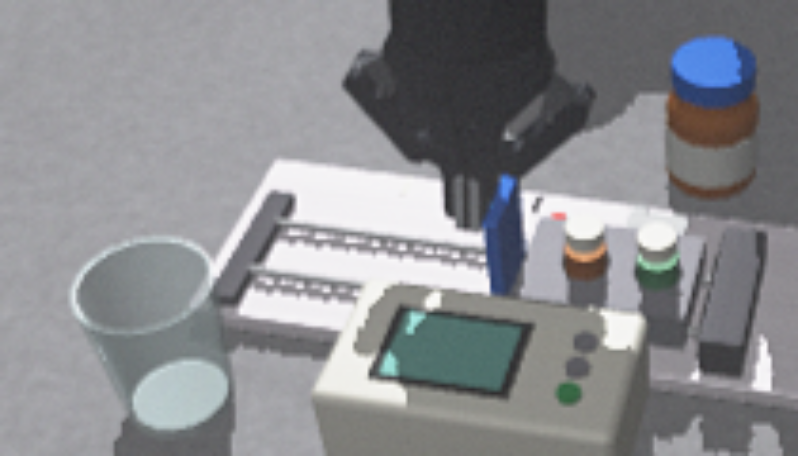

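```bash
python3 - <<'E'
from h import *
from cell import get_state
s=get_state();print(s['ft_force'],bed(s['ee_pos']))
f=lambda u,v,z:bed(ray('scene',(130+u/3.8-.5,140+v/3.8-.5),z)).round(4)
print('tab top corner',f(368,154,.078),f(508,178,.078))
for a,b in(((440,207),(586,226)),((513,214),(659,234))): print('cap',f(*a,.066),f(*b,.066))
p,d=vision.camera('top');cv2.imwrite('pics/top7.png',cv2.resize(p[170:300,270:470],None,fx=4,fy=4))
E
```

```text
[ -3.87589027 -15.27684782  -0.15570092] [-0.00228063 -0.0532306 ]
tab top corner [-0.0196 -0.1153] [-0.0144 -0.0355]
cap [ 0.002  -0.0694] [0.0022 0.0106]
cap [ 0.0002 -0.0297] [0.0011 0.0497]
```

View pics/top7.png

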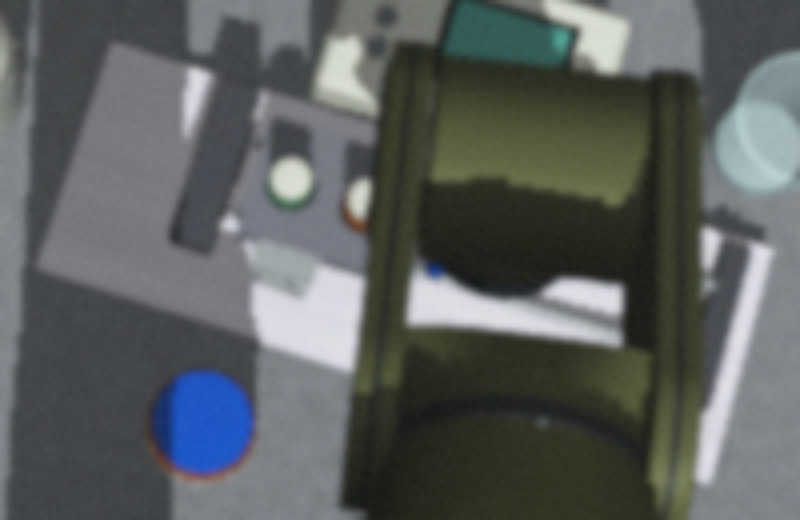

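The tab and both caps have moved 80 mm (±1), and the 34 N spike settled at 16 N against an 8 N spring. So the carriage is on the far stop. One more light press, then I'll back off.

```bash
python3 -m crank '[1,1,4,0,0]'; python3 -m crank '[1,-4,-13,0,0,1,-5,-15,0,0,1,-6,-18,0,0,1,-6,-18,0,0,1,0,0,0,0]'; python3 - <<'E'
from h import *
from cell import get_state
s=get_state();print(s['ee_pos'],s['ft_force'],bed(s['ee_pos']))
p,d=vision.camera('scene');cv2.imwrite('pics/sc8.png',cv2.resize(p[140:260,130:340],None,fx=3.8,fy=3.8))
E
```

```text
t: 4.67
ee_pos: [0.5283, -0.0669, 0.0542]
ee_rot: [0.135, 0.99, -0.044, 0.014]
ft_force: [-6.0, -26.6, 0.6]
grip_width: -0.0001
t: 5.08
ee_pos: [0.5084, -0.1306, 0.0554]
ee_rot: [0.133, 0.99, -0.046, 0.015]
ft_force: [1.0, 0.5, -0.8]
grip_width: -0.0001
[ 0.5083704  -0.13061148  0.05542696] [ 0.96873376  0.52020861 -0.83038481] [-0.00180528 -0.1198149 ]
```

View pics/sc8.png

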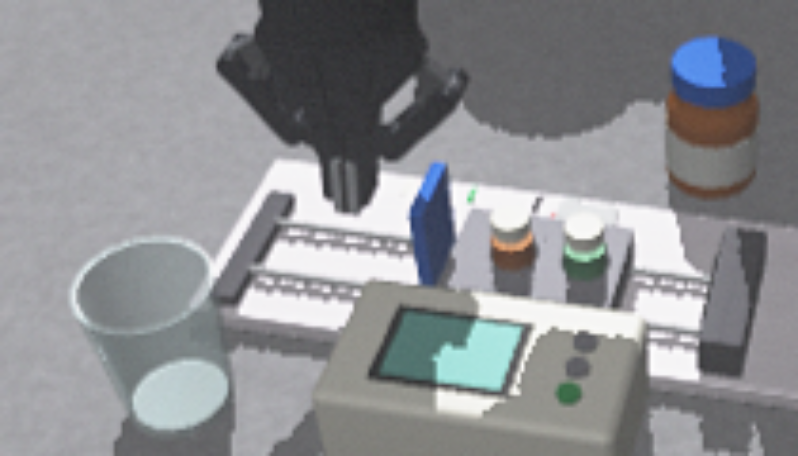

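The carriage stopped near the middle with the tips well clear of the tab. Next I'll back off further, rise, and check again.

```bash
python3 -m crank '[1,-5,-15,3,0,1,-3,-10,15,0,1,0,0,25,0,1,0,0,30,0,1,0,0,30,0]'; python3 -m crank '[1,0,0,25,0,1,-10,-20,25,0,1,-15,-20,10,0,1,0,0,0,0,1,0,0,0,0]'; python3 - <<'E'
from h import *
from cell import get_state
for n in('scene','top'):
    p,d=vision.camera(n);cv2.imwrite(f'pics/{n}9.png',cv2.resize(p[140:260,130:340] if n=='scene' else p[140:310,230:510],None,fx=3.8 if n=='scene' else 2.85,fy=3.8 if n=='scene' else 2.85,interpolation=cv2.INTER_CUBIC))
s=get_state();print(s['t'],s['ee_pos'],s['ft_force'],s['joint_velocities'])
E
```

```text
t: 5.55
ee_pos: [0.4961, -0.1477, 0.1529]
ee_rot: [0.131, 0.99, -0.042, 0.007]
ft_force: [0.5, -0.1, 0.5]
grip_width: -0.0001
t: 5.97
ee_pos: [0.4771, -0.1835, 0.2262]
ee_rot: [0.128, 0.991, -0.042, 0.016]
ft_force: [0.3, -0.1, -0.1]
grip_width: 0.0001
6.0667 [ 0.47677674 -0.1831164   0.22493097] [-0.05526933  0.45181679  0.00812541] [ 0.00367592  0.01520902  0.02018684 -0.0003257   0.00267937 -0.00386316]
```

View pics/scene9.png

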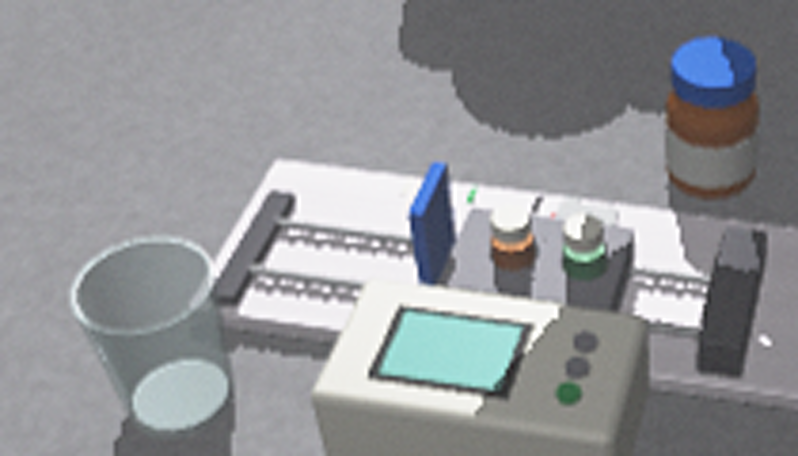

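View pics/top9.png

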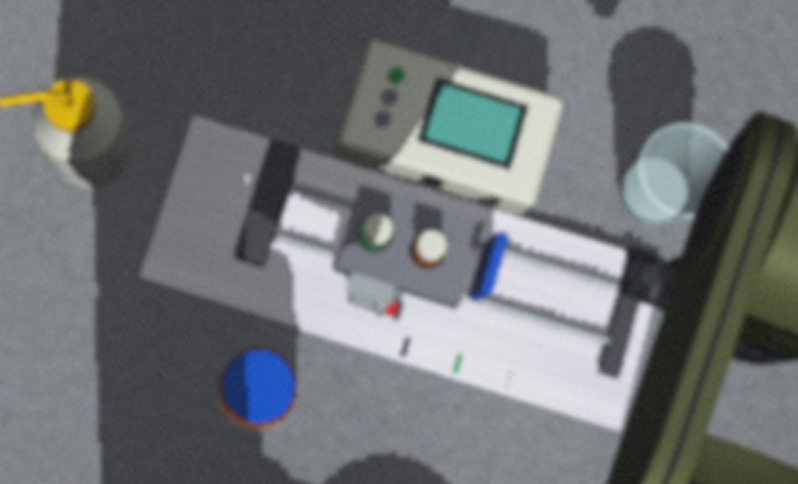

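```bash
python3 - <<'E'
from h import *
f=lambda u,v,z:bed(ray('scene',(130+u/3.8-.5,140+v/3.8-.5),z)).round(4)
print('tab',f(441,165,.078)-f(368,154,.078),'cap a',f(512,217,.066)-f(440,207,.066))
from cell import ticket
print(ticket.finish_job())
E
```

```text
tab [0.0015 0.0415] cap a [0.0006 0.0398]
the job is handed in; nothing more can be done
None
```

The carriage is latched at the middle position, and the job is handed in at about 6.1 s on the robot's clock. I pushed the blue tab with the shut fingertips to the far stop, then backed off and let the spring return the carriage onto the red pin.

- **Far stop:** the tab and both vial caps had moved 80 mm (±1). The force peaked at about 34 N, then settled at 16 N against the 8 N spring.
- **Latched middle:** the last pictures put the carriage 40–41.5 mm from home. It had not moved between the first look after backing off and the last, and the red pin stands behind the catch.
- **Rest of the scene:** both vials are upright in their pockets, and the bottle, beaker and jar look unmoved. The raised arm touches nothing.

Two things disagreed or drifted:
- **Bed fit:** it differed from the tab and pin by 2–4 mm along the bed. I allowed for this.
- **Tool lean:** the tool leaned to about 5° during the push, because the moves could not correct tilt. The finger linkage came close to the tab's top edge in the pictures. I saw no contact there, but I did not measure that gap while pushing.

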